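# Feed a batten through the planer guard with the push stick

## Task

Dry-feed the short pine batten through the switched-off bench planer: with the yellow push stick behind it, push it under the red guard until it has come out completely on the other side, and leave it lying flat on the outfeed end of the bed, between the fences. Keep hand and arm off the batten - only the stick may push it - then draw the stick back out and lay it down flat on the bench top. Do not disturb the tape measure, the pipe joint or the hex key.

Things in the scene. Friction and masses are not known exactly. Their poses are not given: they have to be found in the camera images.
- planer: Small bench planer fixed to the bench: blue base, steel bed, red guard. 90 (x) x 340 (y) mm. Origin on the bench top under the guard's centre; z up, its +y is the feed direction (infeed -y, outfeed +y). Bed top 65 mm above the origin, from y = -175 to +165 mm, ends open, no stop. Two aluminium fences along the whole bed, inner faces at x = +/-27 mm, 14 mm high above the bed.
- guard_mid (a point): Middle of the guard's opening at bed-top level (planer frame: x 0, y 0, z 65 mm; same axes). The guard spans y = -30 to +30 mm; its opening is 54 mm wide and 28 mm high above the bed, the hood's top 52 mm and its black knob 67 mm. Fixed white pipes lie across the bench at the infeed side, their tops 50 mm above the bench, so lower than the bed.
- batten: Loose pale wooden batten 46 (x) x 90 (y) x 20 (z) mm, about 0.1 kg, lying flat on the infeed bed between the fences, its long axis (own y) along the feed direction. Origin at the centre of its underside; its leading end is at +45 mm and its tail at -45 mm on its y. It slides with ordinary friction.
- push_stick: Loose yellow push stick lying on the bench on the far side of the planer, 0.12 kg. A flat bar 34 (x) x 210 (y) x 18 (z) mm with a black rubber nose at +y, and an upright grip on its rear: 20 mm thick (x), y = -100 to -30 mm, from 16 to 60 mm above the underside. Origin at the centre of the bar's underside, y from tail to nose, z up.
- stick_nose (a point): Middle of the push stick's nose face, at y = +105 mm, 9 mm above its underside. Axes as the push stick.
- stick_grip (a point): Where to take the push stick from above: the middle of the upright grip, 170 mm behind the nose, 42 mm above the underside; pinch across its 20 mm thickness (the stick's x). Axes as the push stick.
- tape_measure: Bystander: tape measure 89 x 126 x 40 mm, lying at the right front of the bench. Origin at the centre of its underside.
- pipe_joint: Bystander: grey cast pipe joint 50 x 40 x 28 mm at the left front. Origin at the centre of its underside.
- hex_key: Bystander: dark hex key 31 x 88 x 5 mm near the front edge of the bench. Origin at the centre of its underside.

How it is judged:
On the way, in this order (a step that is already met when the one before it is completed fails the run):
1. the batten has entered the guard with the stick's nose right behind its tail (y of batten in the frame of planer between -0.055 and 0.055 m and y of stick_nose in the frame of batten between -0.065 and -0.035 m and z of stick_nose in the frame of planer below 0.093 m), for 0.1 s.
2. the batten's tail is out past the guard's far side (y of batten in the frame of planer above 0.075 m), for 0.1 s.
At the end, for the whole second after the job is handed in: The batten's tail is past the far face of the guard and it lies flat (within 0.1 rad) on the outfeed bed (underside within 5 mm of bed height), at rest; the push stick lies flat on the bench top, nose centre below 22 mm and grip point below 55 mm, at rest and released (y of batten in the frame of planer above 0.075 m and z of batten in the frame of planer between 0.06 and 0.07 m and angle between batten's own z axis and vertical below 0.1 rad and linear speed of each of batten, push_stick below 0.02 m/s and height (world z) of stick_nose below 0.022 m and height (world z) of stick_grip below 0.055 m); the robot touches nothing.
It fails at once if hand or arm touches the batten (contact force between any of the fingers, the arm and batten above 0.5 N).
It fails at once if the tape measure, pipe joint or hex key is moved more than 30 mm (distance of any of tape_measure, pipe_joint, hex_key from where it was at the start of the episode above 0.03 m).
It also fails if it takes over 58 s, if anything falls off the work surface, if the arm or the gripper's body presses on something with over 40 N, if the wrist force passes 120 N, or if a joint passes its speed limit or range.

## Robot

A 6-joint arm with a two-finger parallel gripper is mounted at the origin on a cart in front of the work surface, level with it; the furniture and walls round the work are solid. World frame = base frame: x ahead of the robot, y to its left, z up, the work surface at z = 0. Lengths are in m, angles in rad, forces in N, time in s.
With the tool pointing down it reaches from about 0.375 to 0.9 m from the base axis. Payload 3.1 kg.
Tool frame: the origin (TCP) lies midway between the tips of the shut fingers; the grasp point (between the pads) lies robot.grip_depth behind it (robot.grip_depth is the distance from the TCP to the grasp point, in m); z points along the fingers, y is the line along which they close (so a half turn about z gives the same grasp; the last joint's range is limited). The gripper opens to 87 mm and grips with 3 to 60 N. Pads are 19 mm wide; open, the fingers measure 117 mm over their backs; the gripper's body (75 mm by 190 mm) begins 51 mm behind the grasp point.
Start: joints at [-1.401, 0.527, 1.433, -0, 1.181, -0.178], TCP at [0.214, -0.587, 0.223] pointing down, gripper open.
Joint ranges: [-3.08, 3.08], [-0.75, 2.2], [0.22, 2.44], [-1.43, 4.57], [0, 2.65], [-2.85, 2.85]. Speed limits (rad/s): [2.79, 2.79, 3.14, 3.14, 3.14, 3.14].

## Interface

Orientations are given as a unit quaternion [x, y, z, w].
In Python, from rig import robot gives the robot as it stands.
- The arm moves only by the tool pendant, called as name(argument=value, ...) on one line, values as JSON. Schema: {"type":"object","properties":{"offsets":{"type":"array","items":{"type":"number"},"minItems":4,"maxItems":80},"finger_gap":{"type":"number"},"squeeze":{"type":"number"},"only":{"type":"string"},"quiet":{"type":"boolean"},"lines":{"type":"string"}},"required":["offsets"],"additionalProperties":false}. offsets is one flat list of numbers that holds 1 to 20 rows one after another, with no inner brackets; each row has 4 numbers: dx, dy, dz in m, then a turn about the tool's z in rad; each row shifts and turns the commanded pose from where the row before left it, along the tool's axes as they then stand; what a row does not reach is not made up. A row lasts 1/12 s, in which the tool goes at most 0.0417 m and 0.125 rad, less where a joint would pass 70% of its speed; a pose out of reach is approached as far as the arm can. finger_gap is the finger opening in m, set as the call begins (left out keeps the last). The fingers move at their own pace and stop on an object; squeeze is the grip in N (left out, the last holds). Time passes only in rows, so rows that do not move let the fingers close. The tool returns the time, the measured TCP pose, the force, the opening and the grip force at its end. only (a regular expression) keeps the lines of the reply that match it, lines (a string "A,B") keeps lines A to B, and quiet returns only ok. Input that does not fit is refused with a message, and nothing moves.
- robot.get_obs(): the state, without advancing time (a new reading comes with each control period).
- robot.camera(name): name is "side" or "top"; returns a dict with "img" (420x560x3 uint8, red, green, blue), "fx", "fy", "cx", "cy" (pixels), "xyz" and "attitude" of the camera in the world. Camera axes: x right, y down, z forward; pixel columns grow to the right and rows downward; lengths in m; the calibration is good to about 2 mm. A picture is of the moment at which its call begins. There is no depth.
- robot.hand_in(): hands the job in; it is judged then, once.
The state is a dict: "time": time; "q": joint angles; "joint_velocities": joint speeds; "joint_torque": joint torques, N m; "position": TCP position; "tool_rot": TCP orientation; "ft_force": force on the tool from outside, world axes, zero at the start; "moment": the same for the moment, N m; "grip_width": finger opening in m; "grip_force": force on a finger pad.
Only numpy, scipy, OpenCV 4.12 (cv2) and the standard library are available. Lean on these libraries where they do the work, as an engineer would, in place of code of your own. Each camera call takes 0.05 s, during which the arm holds its last target. There are 200 camera calls.

## Working session

There is one attempt and no reset: what is moved stays moved. The work goes in short steps, Python scripts to look and compute and a tool call to move; the robot and the scene stay as the last step left them, time stands still between calls to the robot, and variables do not carry over. Pictures are saved under pics/ and viewed, at most 10 in all, crops included, and the job is handed in when it is done.

```bash
ls; mkdir -p pics; python3 - <<'E'
from rig import robot
import cv2
o=robot.get_obs();print(o['time'],o['position'],o['tool_rot'],robot.grip_depth)
for n in("side","top"):
    c=robot.camera(n);cv2.imwrite(f'pics/{n}0.png',c['img'][:,:,::-1]);print({k:c[k] for k in c if k!='img'})
E
```

```text
pics
rig.py
0.0 [ 0.21353218 -0.58664436  0.22158865] [ 9.84827701e-01  1.73531811e-01  8.56051815e-06 -1.05365065e-03] 0.0187
{'fx': 434.6341486895109, 'fy': 434.6341486895109, 'cx': 280.57308577936317, 'cy': 207.1980391726521, 'xyz': array([ 0.54853005, -0.53471942,  0.63401818]), 'attitude': array([ 0.89358536, -0.0062849 , -0.00728146, -0.44879024])}
{'fx': 427.1964774552411, 'fy': 427.1964774552411, 'cx': 281.58716317681507, 'cy': 207.89957073248684, 'xyz': array([0.39267103, 0.21592072, 1.09151936]), 'attitude': array([ 0.70671374, -0.704892  ,  0.04853851, -0.03642757])}
```

View pics/top0.png

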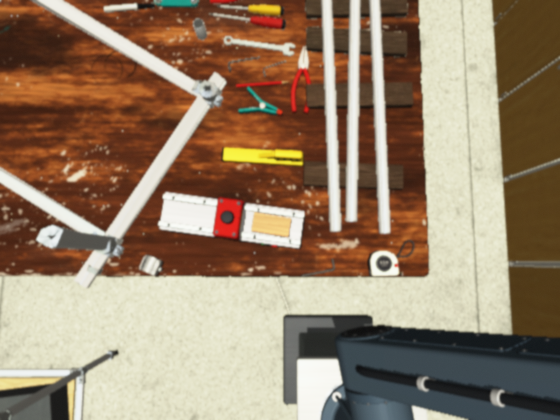

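View pics/side0.png

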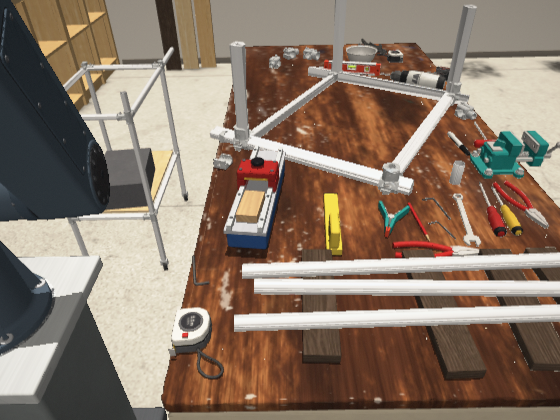

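The top view shows the planer (160-305, 193-247) with the batten at (270,223) on the infeed to the right of the red guard at (228,218), and the yellow stick at (222-302, 157). Feed runs left in the image. The side view agrees: the batten is in front of the guard, and the stick is to its right.

```bash
cat > h.py <<'E'
import cv2,numpy as np
from scipy.spatial.transform import Rotation as R
from rig import robot
def ray(c,uv,z):
    uv=np.atleast_2d(np.asarray(uv,float)); d=np.c_[(uv[:,0]-c['cx'])/c['fx'],(uv[:,1]-c['cy'])/c['fy'],np.ones(len(uv))]
    d=R.from_quat(c['attitude']).apply(d); return c['xyz']+d*((z-c['xyz'][2])/d[:,2])[:,None]
def mask(c,lo,hi,box):
    m=cv2.inRange(cv2.cvtColor(c['img'],cv2.COLOR_RGB2HSV),lo,hi); k=np.zeros_like(m); x0,y0,x1,y1=box; k[y0:y1,x0:x1]=m[y0:y1,x0:x1]
    n,l,s,_=cv2.connectedComponentsWithStats(k); 
    return (l==1+np.argmax(s[1:,4])).astype(np.uint8)
def rect(m):
    r=cv2.minAreaRect(cv2.findContours(m,0,1)[0][0]);return r[0],cv2.boxPoints(r)
E
python3 - <<'E'
from h import *
np.set_printoptions(precision=4,suppress=True)
c=robot.camera('top')
for n,lo,hi,box,z in(('stick',(22,150,120),(34,255,255),(210,140,315,175),.018),('batten',(10,60,150),(25,200,255),(245,205,300,240),.085),('guard',(0,150,80),(8,255,255),(205,190,255,245),.117),('steelbed',(0,0,150),(180,50,255),(150,185,215,245),.072)):
    m=mask(c,lo,hi,box);ce,b=rect(m);P=ray(c,b,z)[:,:2]
    print(n,m.sum(),ce,ray(c,ce,z)[0],'\n',np.c_[b,P].round(4),np.linalg.norm(np.diff(P,axis=0),axis=1))
crop=lambda i,x0,y0,x1,y1,s:cv2.resize(i[y0:y1,x0:x1,::-1],None,fx=s,fy=s,interpolation=cv2.INTER_CUBIC)
cv2.imwrite('pics/c1.png',crop(c['img'],150,130,320,260,4.5))
s=robot.camera('side');cv2.imwrite('pics/c2.png',crop(s['img'],215,140,365,260,5))
E
```

```text
stick 1106 (262.2223815917969, 155.7748565673828) [0.657  0.2475 0.018 ] 
 [[221.721  161.3011   0.642    0.351 ]
 [222.5249 146.0276   0.682    0.3497]
 [302.7238 150.2486   0.6722   0.1434]
 [301.9199 165.5221   0.6321   0.1456]] [0.0401 0.2065 0.0402]
batten 752 (270.97296142578125, 224.16217041015625) [0.4755 0.2238 0.085 ] 
 [[250.6757 230.946    0.4594   0.2715]
 [253.973  211.1622   0.5063   0.2642]
 [291.2703 217.3784   0.4918   0.1758]
 [287.973  237.1622   0.445    0.1836]] [0.0475 0.0896 0.0475]
guard 882 (227.9299774169922, 217.48997497558594) [0.4879 0.322  0.117 ] 
 [[211.46   235.78     0.446    0.3587]
 [217.24   195.32     0.5391   0.3474]
 [244.4    199.2      0.5303   0.2849]
 [238.62   239.66     0.4373   0.2969]] [0.0937 0.0631 0.0937]
steelbed 2021 (187.0211639404297, 213.5434112548828) [0.5015 0.4247 0.072 ] 
 [[157.0997 228.6621   0.4651   0.4945]
 [162.1858 191.0251   0.5557   0.4857]
 [216.9426 198.4247   0.5383   0.354 ]
 [211.8565 236.0617   0.4478   0.3643]] [0.0911 0.1328 0.091 ]
```

View pics/c1.png

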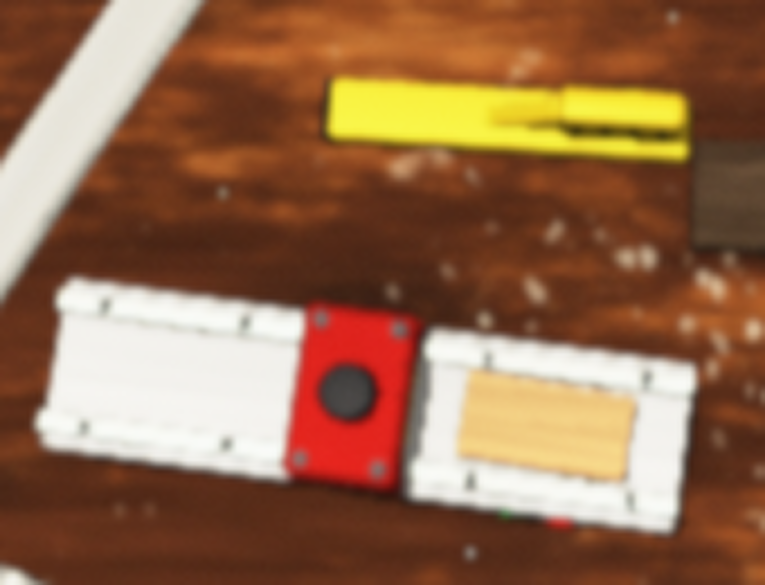

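View pics/c2.png

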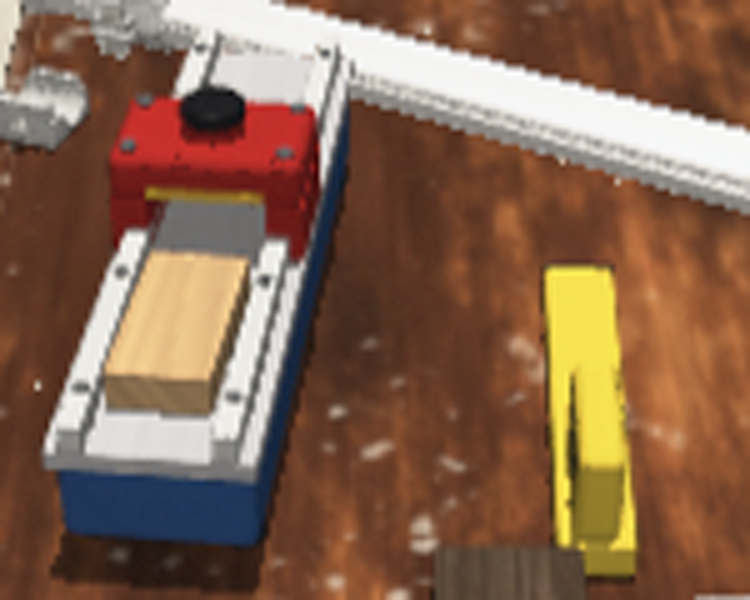

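The crops show the nose to the left (crop col 328) and the grip top at crop (565-687, 85-125). The fence ends are at about (38,440), (672,530), (70,278) and (695,365). Next I refine the planer's yaw and the stick's pose across both views.

```bash
python3 - <<'E'
from h import *
np.set_printoptions(precision=4,suppress=True)
c=robot.camera('top');s=robot.camera('side')
up=lambda x,y:(150+x/4.5,130+y/4.5)
us=lambda x,y:(215+x/5,140+y/5)
F=ray(c,[up(38,432),up(672,530),up(695,365),up(70,280)],.079)[:,:2]
print('fence corners',F,F.mean(0)); 
d1=F[0]-F[1];d2=F[3]-F[2];print('len',np.linalg.norm(d1),np.linalg.norm(d2),'dx/dy',d1[0]/d1[1],d2[0]/d2[1],'cross',F[2]-F[1],F[3]-F[0])
# knob top
print('knob top/side',ray(c,up(348,392),.132)[0],ray(s,us(213,103),.132)[0])
print('guard top corners side',ray(s,[us(113,155),us(312,165),us(312,103),us(140,97)],.117))
print('screws top',ray(c,[up(321,319),up(399,329),up(377,469),up(300,458)],.117)); 
print('screws side',ray(s,[us(128,147),us(285,153),us(300,107),us(145,100)],.117))
print('batten top side view',ray(s,[us(105,375),us(212,382),us(250,255),us(155,250)],.085))
print('stick grip top, top cam',ray(c,[up(626,106),up(565,106),up(687,108)],.06))
print('grip top side cam',ray(s,[us(584,464),us(621,464),us(613,368),us(578,368)],.06))
print('stick bar side cam',ray(s,[us(545,268),us(612,268),us(635,552),us(588,552)],.018))
# fence holes
E
```

```text
fence corners [[0.4709 0.4897]
 [0.4203 0.1566]
 [0.5075 0.144 ]
 [0.5517 0.4757]] [0.4876 0.3165]
len 0.3369643935893066 0.3346041629967383 dx/dy 0.151899893595768 0.13331413743811907 cross [ 0.0872 -0.0125] [ 0.0808 -0.014 ]
knob top/side [0.4873 0.3217 0.132 ] [0.4911 0.318  0.132 ]
guard top corners side [[0.446  0.2992 0.117 ]
 [0.5357 0.2877 0.117 ]
 [0.5356 0.3418 0.117 ]
 [0.4549 0.3502 0.117 ]]
screws top [[0.5262 0.3377 0.117 ]
 [0.5212 0.2979 0.117 ]
 [0.4497 0.3081 0.117 ]
 [0.4551 0.347  0.117 ]]
screws side [[0.4523 0.3058 0.117 ]
 [0.5235 0.2982 0.117 ]
 [0.53   0.3383 0.117 ]
 [0.4574 0.3474 0.117 ]]
batten top side view [[0.4493 0.1786 0.085 ]
 [0.4939 0.1726 0.085 ]
 [0.5073 0.2644 0.085 ]
 [0.4646 0.2697 0.085 ]]
stick grip top, top cam [[0.6527 0.1799 0.06  ]
 [0.6525 0.2134 0.06  ]
 [0.6517 0.1464 0.06  ]]
grip top side cam [[0.6457 0.1458 0.06  ]
 [0.6607 0.1454 0.06  ]
 [0.6645 0.2096 0.06  ]
 [0.6495 0.2101 0.06  ]]
stick bar side cam [[0.6485 0.3459 0.018 ]
 [0.6814 0.3449 0.018 ]
 [0.6684 0.1382 0.018 ]
 [0.6488 0.1387 0.018 ]]
```

```bash
cat >> h.py <<'E'
P0=np.array([.489,.322,0]);th=.138
FD=np.array([np.sin(th),np.cos(th),0])
def to(target,yaw):
    o=robot.get_obs();r=R.from_quat(o['tool_rot']);y=r.as_matrix()[:,1]
    d=r.inv().apply(np.array(target)-o['position'])
    print('t',round(o['time'],2),'pos',o['position'].round(4),'tooldelta',d.round(4),'turn',round(np.arctan2(y[1],y[0])-yaw,4))
E
```

pendant(offsets=[0, 0, -0.03, -0.117, 0, 0, 0, -0.117, 0, 0, 0, -0.117, 0, 0, 0, -0.117, 0, 0, 0, -0.117, 0, 0, 0, -0.117, 0, 0, 0, -0.117, 0, 0, 0, -0.117, 0, 0, 0, -0.117, 0, 0, 0, -0.117, 0, 0, 0, 0, 0, 0, 0, 0], finger_gap=0.06, squeeze=30)

```text
time: 1.3
position: [0.2137, -0.5873, 0.2525]
tool_rot: [0.726, 0.687, 0.0, -0.0]
ft_force: [-0.4, -0.2, 0.3]
grip_width: 0.0603
grip_force: 0.0
```

```bash
python3 -c "
from h import *
to([.655,.180,.25],-.052)"
```

```text
t 1.3 pos [ 0.2137 -0.5873  0.2525] tooldelta [0.7903 0.3985 0.0027] turn -0.003
```

pendant(offsets=[0.02, 0.01, 0, 0, 0.036, 0.018, 0, 0, 0.036, 0.018, 0, 0, 0.036, 0.018, 0, 0, 0.036, 0.018, 0, 0, 0.036, 0.018, 0, 0, 0.036, 0.018, 0, 0, 0.036, 0.018, 0, 0, 0.036, 0.018, 0, 0, 0.036, 0.018, 0, 0, 0.036, 0.018, 0, 0, 0.036, 0.018, 0, 0, 0.036, 0.018, 0, 0, 0.036, 0.018, 0, 0, 0.036, 0.018, 0, 0, 0.036, 0.018, 0, 0, 0.036, 0.018, 0, 0, 0.036, 0.018, 0, 0, 0.036, 0.018, 0, 0, 0.036, 0.018, 0, 0])

```text
time: 2.97
position: [0.6024, 0.0995, 0.2526]
tool_rot: [0.726, 0.688, 0.0, 0.0]
ft_force: [-0.1, -0.2, -0.1]
grip_width: 0.06
grip_force: 0.0
```

```bash
python3 -c "
from h import *
to([.655,.180,.12],-.052)"
```

```text
t 2.97 pos [0.6024 0.0995 0.2526] tooldelta [0.0833 0.0481 0.1326] turn -0.0026
```

pendant(offsets=[0.025, 0.014, 0.03, 0, 0.025, 0.014, 0.03, 0, 0.025, 0.014, 0.03, 0, 0, 0, 0.03, 0, 0, 0, 0, 0, 0, 0, 0, 0, 0, 0, 0, 0])

```text
time: 3.55
position: [0.6482, 0.1696, 0.1339]
tool_rot: [0.726, 0.688, 0.001, 0.001]
ft_force: [0.4, -0.6, -0.1]
grip_width: 0.0601
grip_force: 0.0
```

```bash
python3 -c "
from h import *
to([.655,.180,.0235],-.052)"
```

```text
t 3.55 pos [0.6482 0.1696 0.1339] tooldelta [0.0107 0.006  0.1104] turn -0.0017
```

pendant(offsets=[0.0107, 0.006, 0.01, 0, 0, 0, 0.025, 0, 0, 0, 0.025, 0, 0, 0, 0.025, 0, 0, 0, 0.015, 0, 0, 0, 0.01, 0, 0, 0, 0, 0, 0, 0, 0, 0, 0, 0, 0, 0])

```text
time: 4.3
position: [0.6558, 0.1806, 0.0244]
tool_rot: [0.725, 0.688, 0.002, 0.001]
ft_force: [0.4, 0.2, 0.6]
grip_width: 0.0598
grip_force: 0.0
```

```bash
python3 -c "
from h import *
to([.655,.180,.0235],-.052)
c=robot.camera('side');cv2.imwrite('pics/s2.png',cv2.resize(c['img'][100:300,200:430,::-1],None,fx=3,fy=3))"
```

```text
t 4.3 pos [0.6558 0.1806 0.0244] tooldelta [-0.0007 -0.0008  0.0009] turn -0.0005
```

View pics/s2.png

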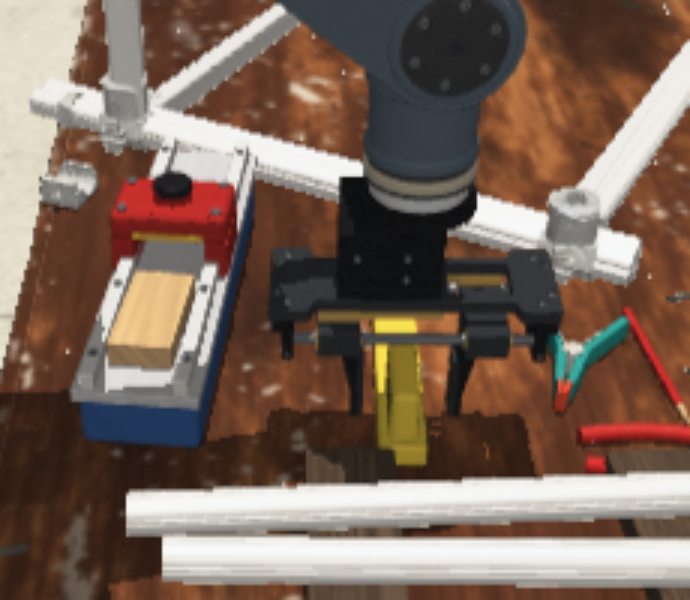

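The fingers (crop columns 355 and 455) straddle the yellow grip at column 403, and nothing else is near them. Closing and lifting.

pendant(offsets=[0, 0, 0, 0, 0, 0, 0, 0, 0, 0, 0, 0, 0, 0, 0, 0, 0, 0, 0, 0, 0, 0, 0, 0, 0, 0, 0, 0, 0, 0, 0, 0], finger_gap=0.01, squeeze=40)

```text
time: 5.02
position: [0.6541, 0.1805, 0.0225]
tool_rot: [0.725, 0.689, -0.0, 0.0]
ft_force: [-0.3, -0.2, 0.1]
grip_width: 0.0197
grip_force: 40.1
```

pendant(offsets=[0, 0, -0.01, 0, 0, 0, -0.02, 0, 0, 0, -0.035, 0, 0, 0, -0.035, 0, 0, 0, -0.035, 0, 0, 0, -0.035, 0, 0, 0, -0.01, 0, 0, 0, 0, 0, 0, 0, 0, 0, 0, 0, 0, 0])

```text
time: 5.85
position: [0.6523, 0.1803, 0.2001]
tool_rot: [0.725, 0.689, -0.002, -0.002]
ft_force: [-0.6, 0.3, -1.2]
grip_width: 0.0196
grip_force: 40.1
```

```bash
python3 -c "
from h import *
to(list((P0-.35*FD)[:2])+[.20],-th)"
```

```text
t 5.85 pos [0.6523 0.1803 0.2001] tooldelta [-0.2156 -0.2005  0.0013] turn 0.086
```

pendant(offsets=[-0.02, -0.019, 0, 0, -0.028, -0.026, 0, 0, -0.028, -0.026, 0, 0, -0.028, -0.026, 0, 0, -0.028, -0.026, 0, 0, -0.028, -0.026, 0, 0, -0.028, -0.026, 0, 0, -0.0276, -0.0255, 0, 0, 0, 0, 0, 0.043, 0, 0, 0, 0.043, 0, 0, 0, 0, 0, 0, 0, 0, 0, 0, 0, 0, 0, 0, 0, 0])

```text
time: 7.02
position: [0.4425, -0.0239, 0.2019]
tool_rot: [0.754, 0.657, -0.0, -0.001]
ft_force: [1.0, 0.1, -2.0]
grip_width: 0.0201
grip_force: 40.1
```

```bash
python3 -c "
from h import *
to(list((P0-.35*FD)[:2])+[.15],-th)
c=robot.camera('side');cv2.imwrite('pics/s3.png',cv2.resize(c['img'][100:360,180:440,::-1],None,fx=2.3,fy=2.3))"
```

```text
t 7.02 pos [ 0.4425 -0.0239  0.2019] tooldelta [-0.001  -0.0015  0.0519] turn 0.0014
```

View pics/s3.png

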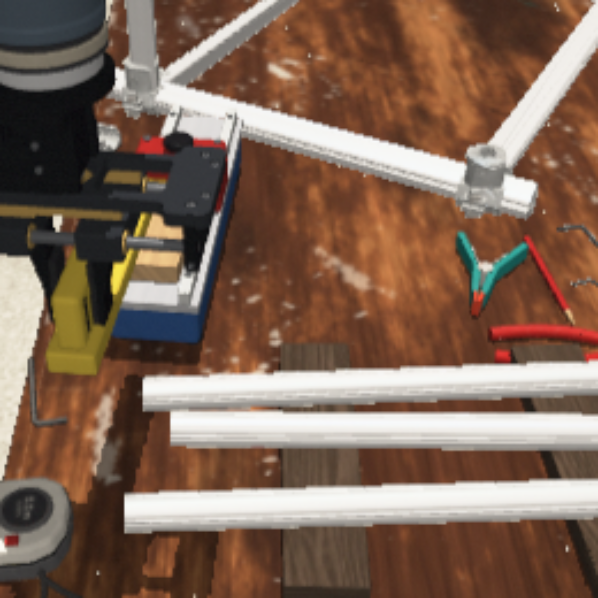

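The side view shows the stick held level behind the bed, lined up with the batten and clear of the pipes. I lower it next, then check the alignment from above.

pendant(offsets=[-0.001, -0.0015, 0.02, 0, 0, 0, 0.03, 0, 0, 0, 0.03, 0, 0, 0, 0.02, 0, 0, 0, 0, 0, 0, 0, 0, 0, 0, 0, 0, 0, 0, 0, 0, 0])

```text
time: 7.73
position: [0.4423, -0.0254, 0.1038]
tool_rot: [0.754, 0.657, 0.001, 0.001]
ft_force: [0.4, 0.7, -1.7]
grip_width: 0.0198
grip_force: 40.1
```

```bash
python3 -c "
from h import *
np.set_printoptions(precision=4,suppress=True)
to(list((P0-.35*FD)[:2])+[.0915],-th)
c=robot.camera('top')
m=mask(c,(22,150,120),(34,255,255),(250,180,420,280));ce,b=rect(m);p=ray(c,b,.097)-P0
print(m.sum(),b,np.c_[p@[np.cos(th),-np.sin(th),0],p@FD])
cv2.imwrite('pics/t3.png',cv2.resize(c['img'][170:290,240:440,::-1],None,fx=4,fy=4,interpolation=cv2.INTER_CUBIC))"
```

```text
t 7.73 pos [ 0.4423 -0.0254  0.1038] tooldelta [ 0.0005 -0.0016  0.0123] turn 0.0004
1028 [[304.38 236.34]
 [306.66 220.38]
 [373.16 229.88]
 [370.88 245.84]] [[-0.018  -0.1804]
 [ 0.0197 -0.1808]
 [ 0.0195 -0.3379]
 [-0.0182 -0.3369]]
```

View pics/t3.png

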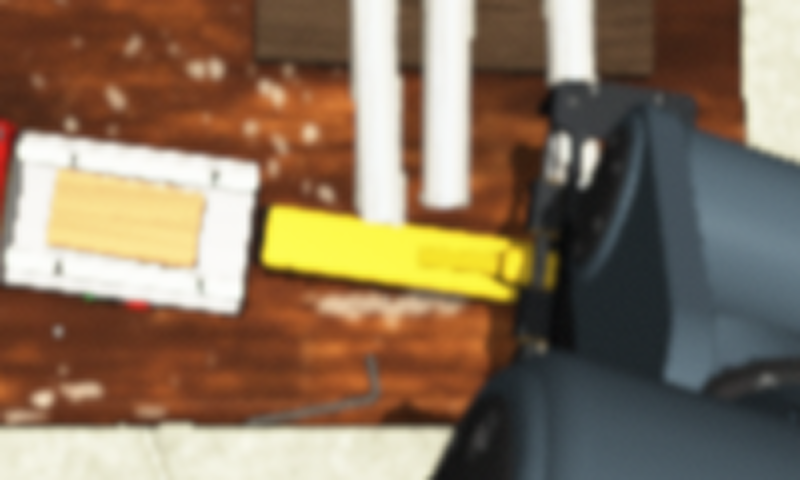

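The nose (crop col 263) is centred on the batten and the stick's yaw matches the bed. I lower it and push the first half.

pendant(offsets=[0, 0, 0.012, 0, 0, 0, 0, 0, 0, 0, 0, 0, 0.008, 0, 0, 0, 0.008, 0, 0, 0, 0.006, 0, 0, 0, 0.006, 0, 0, 0, 0.008, 0, 0, 0, 0.008, 0, 0, 0, 0.01, 0, 0, 0, 0.01, 0, 0, 0, 0.01, 0, 0, 0, 0.01, 0, 0, 0, 0.01, 0, 0, 0, 0.01, 0, 0, 0, 0.01, 0, 0, 0, 0.006, 0, 0, 0, 0, 0, 0, 0, 0, 0, 0, 0])

```text
time: 9.37
position: [0.4575, 0.0941, 0.0905]
tool_rot: [0.754, 0.657, -0.0, -0.0]
ft_force: [-0.1, -0.7, -1.3]
grip_width: 0.0197
grip_force: 40.1
```

```bash
python3 -c "
from h import *
np.set_printoptions(precision=4,suppress=True)
to(list((P0-.125*FD)[:2])+[.0915],-th)
c=robot.camera('side')
cv2.imwrite('pics/s4.png',cv2.resize(c['img'][120:280,180:380,::-1],None,fx=3.5,fy=3.5,interpolation=cv2.INTER_CUBIC))"
```

```text
t 9.37 pos [0.4575 0.0941 0.0905] tooldelta [ 0.1051 -0.0001 -0.001 ] turn 0.001
```

View pics/s4.png

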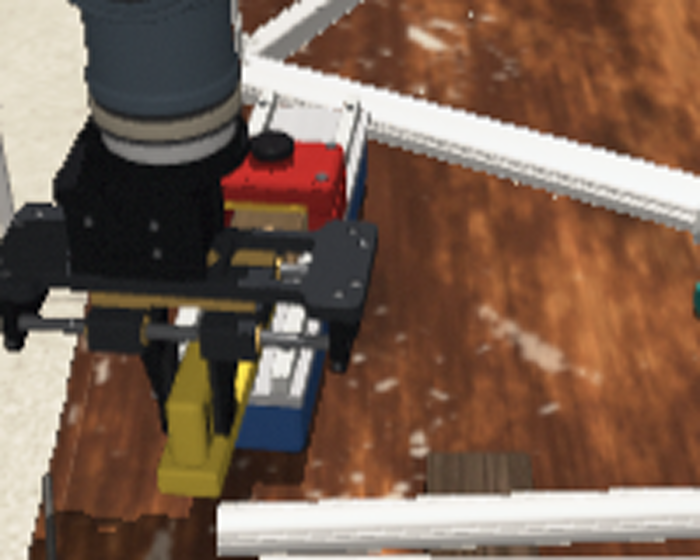

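The stick is on the bed behind the batten, and the batten is entering the guard opening (crop 270,235). Pushing on.

pendant(offsets=[0.006, 0, 0, 0, 0.01, 0, 0, 0, 0.01, 0, 0, 0, 0.01, 0, 0, 0, 0.01, 0, 0, 0, 0.01, 0, 0, 0, 0.01, 0, 0, 0, 0.01, 0, 0, 0, 0.01, 0, 0, 0, 0.008, 0, 0, 0, 0.006, 0, 0, 0, 0.004, 0, 0, 0, 0, 0, 0, 0, 0, 0, 0, 0, 0, 0, 0, 0])

```text
time: 10.67
position: [0.4718, 0.1965, 0.0905]
tool_rot: [0.754, 0.657, -0.0, -0.0]
ft_force: [0.2, 0.4, -1.7]
grip_width: 0.02
grip_force: 40.1
```

```bash
python3 -c "
from h import *
np.set_printoptions(precision=4,suppress=True)
to(list((P0-.125*FD)[:2])+[.0915],-th)
c=robot.camera('top')
m=mask(c,(10,60,150),(25,200,255),(140,180,225,250));ce,b=rect(m);p=ray(c,np.r_[[ce],b],.085)-P0
print(m.sum(),b,np.c_[p@[np.cos(th),-np.sin(th),0],p@FD])
cv2.imwrite('pics/t4.png',cv2.resize(c['img'][150:270,140:340,::-1],None,fx=4,fy=4,interpolation=cv2.INTER_CUBIC))"
```

```text
t 10.67 pos [0.4718 0.1965 0.0905] tooldelta [ 0.0017 -0.0002 -0.001 ] turn -0.0003
735 [[170.973  220.1622]
 [174.2433 200.5405]
 [211.5406 206.7568]
 [208.2703 226.3784]] [[-0.0012  0.0907]
 [-0.0236  0.1353]
 [ 0.0235  0.1355]
 [ 0.0213  0.046 ]
 [-0.0257  0.0462]]
```

View pics/t4.png

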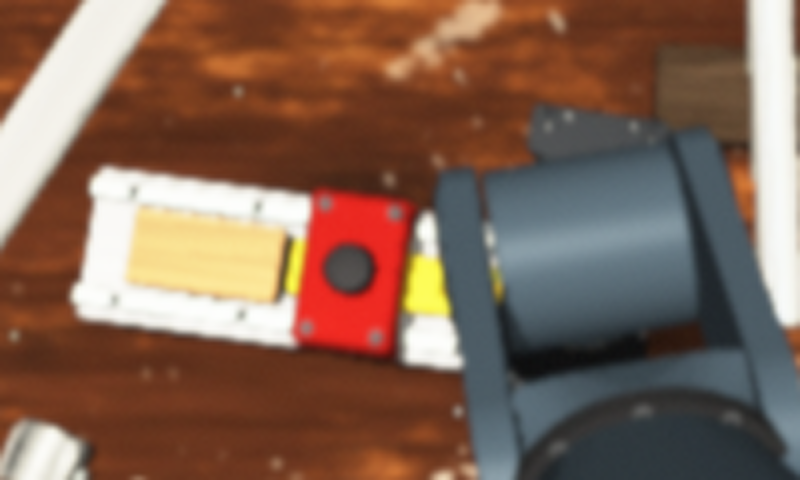

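The batten is fully out: its centre is at planer y = 0.091 and its tail at 0.046. The nose is still touching it, just past the guard. Drawing the stick back and lifting.

pendant(offsets=[-0.01, 0, 0, 0, -0.02, 0, 0, 0, -0.025, 0, 0, 0, -0.025, 0, 0, 0, -0.025, 0, 0, 0, -0.025, 0, 0, 0, -0.02, 0, 0, 0, 0, 0, 0, 0, 0, 0, 0, 0, 0, 0, -0.02, 0, 0, 0, -0.035, 0, 0, 0, -0.035, 0, 0, 0, -0.02, 0, 0, 0, 0, -0.043, 0, 0, 0, -0.043, 0, 0, 0, 0, 0, 0, 0, 0])

```text
time: 12.13
position: [0.4509, 0.0488, 0.2006]
tool_rot: [0.725, 0.688, 0.0, -0.0]
ft_force: [0.4, 0.1, -2.6]
grip_width: 0.0196
grip_force: 40.1
```

```bash
python3 -c "
from h import *
to([.655,.180,.2],-.052)"
```

```text
t 12.13 pos [0.4509 0.0488 0.2006] tooldelta [0.1416 0.197  0.0005] turn -0.0001
```

pendant(offsets=[0.012, 0.017, 0, 0, 0.02, 0.028, 0, 0, 0.02, 0.028, 0, 0, 0.02, 0.028, 0, 0, 0.02, 0.028, 0, 0, 0.02, 0.028, 0, 0, 0.02, 0.028, 0, 0, 0.0096, 0.012, 0, 0, 0, 0, 0, 0, 0, 0, 0, 0, 0, 0, 0.03, 0, 0, 0, 0.035, 0, 0, 0, 0.035, 0, 0, 0, 0.03, 0, 0, 0, 0.02, 0, 0, 0, 0.01, 0, 0, 0, 0, 0, 0, 0, 0, 0, 0, 0, 0, 0])

```text
time: 13.72
position: [0.6565, 0.1792, 0.0425]
tool_rot: [0.725, 0.688, 0.001, 0.001]
ft_force: [1.1, 0.1, 0.1]
grip_width: 0.0197
grip_force: 40.1
```

```bash
python3 -c "
from h import *
to([.655,.180,.0228],-.052)"
```

```text
t 13.72 pos [0.6565 0.1792 0.0425] tooldelta [ 0.0007 -0.0016  0.0197] turn -0.0004
```

pendant(offsets=[0, 0, 0.008, 0, 0, 0, 0.006, 0, 0, 0, 0.004, 0, 0, 0, 0.0015, 0, 0, 0, 0, 0, 0, 0, 0, 0, 0, 0, 0, 0, 0, 0, 0, 0])

```text
time: 14.38
position: [0.6555, 0.1793, 0.0224]
tool_rot: [0.725, 0.689, 0.0, 0.0]
ft_force: [-1.6, -1.1, 4.9]
grip_width: 0.0197
grip_force: 40.0
```

It is touching the bench with about 5 N. Releasing and retreating.

pendant(offsets=[0, 0, 0, 0, 0, 0, 0, 0, 0, 0, 0, 0, 0, 0, 0, 0, 0, 0, 0, 0, 0, 0, 0, 0], finger_gap=0.06)

```text
time: 14.88
position: [0.6553, 0.1793, 0.0208]
tool_rot: [0.725, 0.688, -0.0, -0.0]
ft_force: [-0.3, 0.1, 0.4]
grip_width: 0.0518
grip_force: 0.0
```

pendant(offsets=[0, 0, -0.01, 0, 0, 0, -0.025, 0, 0, 0, -0.035, 0, 0, 0, -0.035, 0, 0, 0, -0.035, 0, 0, 0, -0.035, 0, -0.03, 0, 0, 0, -0.04, 0, 0, 0, -0.04, 0, 0, 0, -0.04, 0, 0, 0, -0.04, 0, 0, 0, -0.03, 0, 0, 0, 0, 0, 0, 0, 0, 0, 0, 0, 0, 0, 0, 0, 0, 0, 0, 0])

```text
time: 16.22
position: [0.6438, -0.039, 0.1963]
tool_rot: [0.725, 0.689, 0.0, -0.0]
ft_force: [-0.7, -0.4, 0.4]
grip_width: 0.0605
grip_force: 0.0
```

```bash
python3 -c "
from h import *
c=robot.camera('side');cv2.imwrite('pics/s5.png',c['img'][:,:,::-1])
c=robot.camera('top')
m=mask(c,(10,60,150),(25,200,255),(140,180,225,250));ce,b=rect(m);p=ray(c,ce,.085)-P0;print(p@FD)
m=mask(c,(22,150,120),(34,255,255),(210,140,315,175));print(m.sum(),rect(m))"
```

```text
[0.09074125]
1133 ((263.0675048828125, 155.31813049316406), array([[222.3295 , 160.7331 ],
       [223.21152, 145.29779],
       [303.8055 , 149.90317],
       [302.9235 , 165.33847]], dtype=float32))
```

View pics/s5.png

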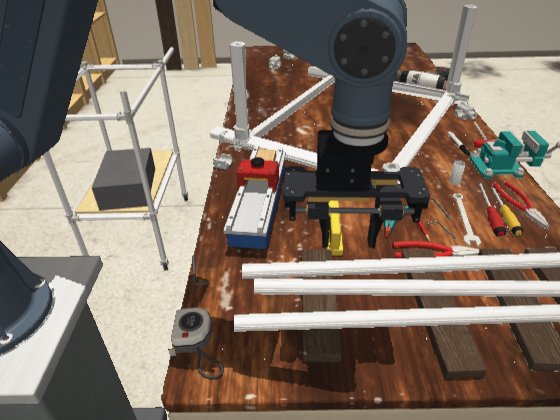

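The stick lies flat where it started, at top-view pixel (263,155). The batten is on the outfeed at y = 0.091, and the gripper is clear at z = 0.196.

```bash
python3 -c "
from rig import robot
print(robot.hand_in())"
```

```text
the job is handed in; nothing more can be done
None
```

I handed the job in at about 16 s of the 58 s allowed: the batten is on the outfeed bed (centre at planer y ≈ 0.091 m), the stick lies flat on the bench where it started, and the arm is clear; the hand-in returned no verdict, and I did not re-measure the tape measure, pipe joint or hex key.

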